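# Clamp a plaster mould in a self-centring vise by its thumbwheel

### The job

Of the three plaster press moulds lying near the red bench vise, set the square one flat on the bed of the mould vise, between its two open jaws, ready for fettling. Then roll the vise's thumbwheel to the right with a fingertip, stroke after stroke, until the jaws hold the mould firmly between them; press the wheel and tighten gently, since plaster bruises easily. Move the jaws by the wheel alone, and leave the other two where they are.

Things in the scene. Friction and masses are not known exactly. Their poses are not given: they have to be found in the camera images.
- mould_square: the square one of the three white plaster press moulds on the left, beyond the red bench vise: block 60 x 60 x 28 mm (footprint 59 to 60 mm), rounded edges, shallow dish in its top, 0.10 to 0.20 kg. Origin: centre of its underside; z up, x and y square to its sides. Grasp it by two facing sides.
- mould_deep: another plaster press mould, oblong, 55 x 70 x 32 mm; origin: centre of its underside. Stays where it is.
- mould_narrow: another plaster press mould, oblong, 50 x 65 x 26 mm; origin: centre of its underside. Stays where it is.
- mould_vise: low mould vise, fixed: grey T-shaped casting, steel bed across its back, knurled wheel in a cowl on its narrow front. Origin: table height, mid-width; x points to its back, y to its left (the way the jaws slide), z up. It spans x -26 to +68 mm, y -130 to +130 mm, the front part x -78 to -26 mm, y -48 to +48 mm; the bed's top is 30 mm up, the rest of the base 26 mm.
- bed_centre (a point): the point of the bed's top midway between the jaws (vise frame 25, 0, 30 mm), with the axes of the vise. The mould's underside belongs here, its sides square to the vise.
- jaw_left: left jaw (vise's +y side): aluminium block 64 mm along x, 25 mm thick, standing 22 mm above the bed, faced with cork. Origin: middle of the cork face, at bed height. The jaws leave 8 to 14 mm at each side of the mould, too little for a finger: hold the mould by its front and back sides (along the vise's x). It stands 6 mm proud of the jaws.
- jaw_right: right jaw, mirror image of the left one; origin likewise. Both faces stand 44 mm from the bed's centre at thumbwheel 0 and move in together. Once they meet the mould, each newton along the wheel's rim beyond the free 4 N adds about 2.2 N at each jaw: a pull of 7 to 8 N is right, under 6 N slack, over 10 N bruises (16 N at a jaw). The brake then keeps up to 8 N a jaw.
- thumbwheel (a joint): turn of the thumbwheel (rad), 0 to 6.4, starts at 0 to 1.5; grows as the wheel's top is rolled to the vise's right (-y). Each rad (18 mm of rim) moves each jaw 4 mm inward. A brake holds it where it is left; running free takes about 4 N along the rim. At the mould it stops within 1 mm of finger travel. Roll within 9 mm of its top: farther out the press itself turns it.
- wheel_top (a point): highest point of the wheel's rim, unpressed, mid-width (vise frame -50, 0, 42 mm), axes as the vise. The wheel is 36 mm across and 14 mm wide, axle along the vise's x; its rubber tyre has friction 1 to 2 on the finger. The rim stands 6 mm out of a cowl (32 mm along x, 52 mm along y, top 36 mm above the table), too little to pinch.
- wheel_tyre: soft rubber tyre of the thumbwheel, 36 mm across. Origin: on the axle, 18 mm under the rim. It gives 1 mm for each 10 N of press. A press of 8 to 11 N on its top turns the wheel well; under 6 N it may slip, and more than 22 N in all on the tyre damages it.
Things that resemble listed ones, but are neither listed nor needed, are in the scene too. What is shaped like the mould_square but orange or pink is not meant.

How it is judged:
By the outcome, as a careful person would: the job done as asked, in the order asked, and still so for the second after the job is handed in, with the robot touching nothing.
It also fails if it takes over 72 s, if anything falls off the work surface, if the arm or the gripper's body presses on something with over 40 N, if the wrist force passes 120 N, or if a joint passes its speed limit or range.

### The arm

A 6-joint arm with a two-finger parallel gripper is mounted at the origin on a cart in front of the work surface, level with it; the furniture and walls round the work are solid. World frame = base frame: x ahead of the robot, y to its left, z up, the work surface at z = 0. Lengths are in m, angles in rad, forces in N, time in s.
With the tool pointing down it reaches from about 0.35 to 0.85 m from the base axis. Payload 8.1 kg.
Tool frame: the origin (TCP) lies at the very end of the fingers, on their centre line; the grasp point (between the pads) lies 19 mm behind it; z points along the fingers, y is the line along which they close (so a half turn about z gives the same grasp; the last joint's range is limited). The gripper opens to 93 mm and grips with 3 to 60 N. Pads are 15 mm wide; open, the fingers measure 128 mm over their backs; the gripper's body (75 mm by 188 mm) begins 65 mm behind the grasp point.
Start: joints at [1.111, 0.13, 1.488, -0, 1.523, -0.085], TCP at [0.22, 0.558, 0.219] pointing down, gripper open.
Joint ranges: [-2.96, 2.96], [-0.89, 2.26], [0.02, 2.5], [-1.34, 4.48], [0, 2.73], [-2.66, 2.66]. Speed limits (rad/s): [2.39, 2.39, 2.79, 3.14, 3.14, 3.14].

### API

Orientations are given as a rotation vector (axis times angle).
In Python, from plant import monitor, eyes, ticket gives the robot as it stands.
- The arm moves only by the tool arm_command, never from a script. Its argument "deltas" is a list that holds one entry, the list of rows, each a list of 6 numbers: the shift along the world's x, y, z in cm, then the turn, a rotation vector about the world's x, y, z in degrees. In form: [[[tx, ty, tz, rx, ry, rz], ...]]. A call has 1 to 12 rows; each row shifts and turns the commanded pose from where the row before left it; what a row does not reach is not made up. A row lasts 1/12 s, in which the tool goes at most 41.7 mm and 7.16 degrees, less where a joint would pass 70% of its speed; a pose out of reach is approached as far as the arm can. A call is refused whole if a number of a shift passes 4.17 or a number of a turn 7.16, either way. A call with a gripper value outside its range is refused whole. "gripper" is the opening, from -1 (shut) to 1 (fully open), set as the call begins (left out, the last holds). The fingers move at their own pace and stop on an object; "squeeze" is the grip in N (left out, the last holds). Time passes only in rows, so rows that do not move let the fingers close. It gives the time, the measured TCP pose, the force, the opening and the grip force at its end, in the units of the state.
- monitor.read_state(): the state, without advancing time (a new reading comes with each control period).
- eyes.read_camera(name): name is "scene" or "top"; returns the picture (400x640x3 uint8, blue, green, red); there is no depth.
- eyes.camera_model(name): a dict with "fx", "fy", "cx", "cy" (pixels), "k1" (the pictures are not rectified: a ray, as slopes to the right and down, at radius r is drawn at 1 + k1 r^2 times it, then the intrinsics apply), "rvec" (rotation vector, rad) and "tvec" (3), from world to camera coordinates, as OpenCV has them. Camera axes: x right, y down, z forward; pixel columns grow to the right and rows downward; lengths in m; the calibration is good to about 2 mm. A picture is of the moment at which its call begins. camera_model takes no time and is no camera call.
- ticket.close_job(): hands the job in; it is judged then, once.
The state is a dict: "t": time; "q": joint angles; "dq": joint speeds; "joint_torque": joint torques, N m; "tool_pos": TCP position; "orientation": TCP orientation; "force": force on the tool from outside, world axes, zero at the start; "wrist_torque": the same for the moment, N m; "opening": finger opening in m; "gripper_force": force on a finger pad.
Only numpy, scipy, OpenCV 4.12 (cv2) and the standard library are available. Lean on these libraries where they do the work, as an engineer would, in place of code of your own. Each camera call takes 0.05 s, during which the arm holds its last target. There are 200 camera calls.

## Working session

There is one attempt and no reset: what is moved stays moved. The work goes in short steps, Python scripts to look and compute and a tool call to move; the robot and the scene stay as the last step left them, time stands still between calls to the robot, and variables do not carry over. Pictures are saved under pics/ and viewed, at most 10 in all, crops included, and the job is handed in when it is done.

Besides the shell and the picture viewer there is one more tool, called after "Call:" as name(argument=value, ...), one argument or row to a line, values as JSON. arm_command: Moves the arm, as the interface text tells. Its arguments: {"type":"object","properties":{"deltas":{"type":"array"},"gripper":{"type":"number"},"squeeze":{"type":"number"}},"required":["deltas"]}

```bash
mkdir -p pics; ls; cat > h.py <<'E'
import numpy as np, cv2
from plant import monitor, eyes, ticket
def cam(n):
    m=eyes.camera_model(n); K=np.array([[m['fx'],0,m['cx']],[0,m['fy'],m['cy']],[0,0,1.]])
    R=cv2.Rodrigues(np.array(m['rvec'],float))[0]; return K,np.array([m['k1'],0,0,0,0.]),R,np.array(m['tvec'],float).ravel()
def ray(n,px):
    K,D,R,t=cam(n); p=cv2.undistortPoints(np.array(px,float).reshape(-1,1,2),K,D).reshape(-1,2)
    return -R.T@t, np.c_[p,np.ones(len(p))]@R
def onz(n,px,z):
    c,d=ray(n,px); return c+d*((z-c[2])/d[:,2])[:,None]
def proj(n,P):
    K,D,R,t=cam(n); return cv2.projectPoints(np.array(P,float).reshape(-1,1,3),cv2.Rodrigues(R)[0],t,K,D)[0].reshape(-1,2)
E
python3 - <<'E'
from h import *
for n in('scene','top'):
    im=eyes.read_camera(n); cv2.imwrite(f'pics/{n}0.png',im); K,D,R,t=cam(n); print(n,-R.T@t,K[0,0],R[2])
s=monitor.read_state(); print(s)
E
```

```text
pics
scene [ 0.00153776 -0.93860984  0.69682588] 409.50431163383 [ 0.42934553  0.73511951 -0.5246539 ]
top [ 0.42937654 -0.0858116   1.15969659] 459.0434059505164 [ 0.06619637 -0.00558722 -0.99779097]
{'t': 0.1, 'q': array([ 1.11062536e+00,  1.31108292e-01,  1.48918005e+00, -3.60146396e-06,
        1.52295657e+00, -8.54058021e-02]), 'dq': array([ 0.00109032, -0.00262652, -0.00283021,  0.00062638, -0.00111641,
       -0.00102645]), 'joint_torque': array([ 7.56136615e-04, -5.61341178e+01, -4.93093622e+01,  7.69854826e-02,
        2.91649683e-02, -6.04329011e-05]), 'tool_pos': array([0.21939105, 0.5579085 , 0.21767348]), 'orientation': array([-5.85158071e-01, -3.08616480e+00,  2.50055869e-03]), 'force': array([-0.14045865,  0.24573714, -0.40756685]), 'wrist_torque': array([-0.01137331, -0.01031695, -0.00802813]), 'gripper_force': 0.0, 'opening': 0.09338117528638665}
```

View pics/scene0.png

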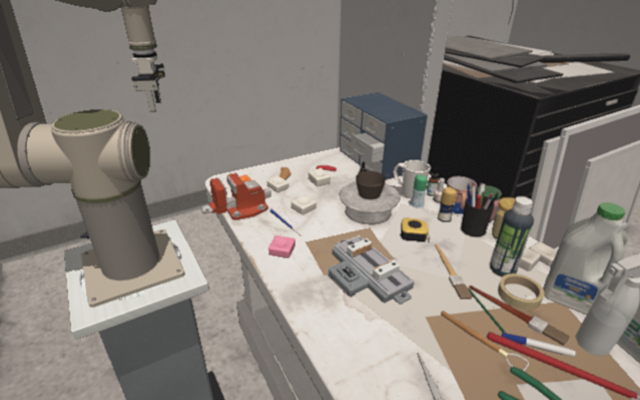

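View pics/top0.png

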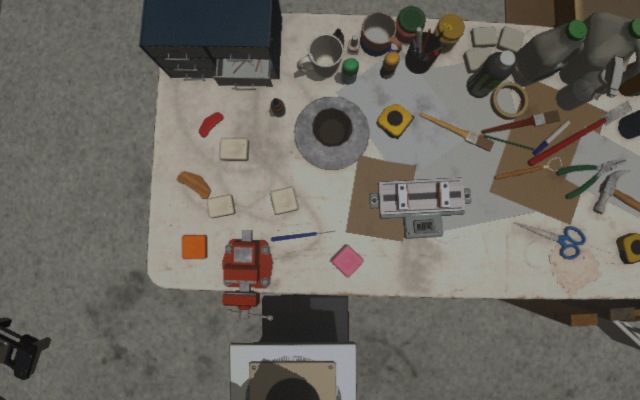

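The scene view shows the red vise, with the moulds just beyond it and the grey mould vise at (370,265). In the top view there are three white blocks, at (234,149), (220,206) and (284,201). The orange block (194,246) and the pink one (348,261) are decoys, and the other white blocks at (485,45) are far away. I'll measure the three blocks and enlarge both areas.

```bash
python3 - <<'E'
from h import *
im=cv2.imread('pics/top0.png'); hsv=cv2.cvtColor(im,cv2.COLOR_BGR2HSV)
for c in [(234,149),(220,206),(284,201)]:
    x,y=c; r=im[y-22:y+23,x-22:x+23]; g=r.astype(int)
    print(c,im[y,x],im[y-20,x],im[y,x+20])
    u=cv2.resize(r,None,fx=8,fy=8,interpolation=cv2.INTER_CUBIC)
    lab=cv2.cvtColor(u,cv2.COLOR_BGR2LAB)
    seed=lab[180,180].astype(int)
    gray=u[:,:,2]
    T,m=cv2.threshold(cv2.GaussianBlur(gray,(9,9),0),0,255,cv2.THRESH_OTSU)
    cs,_=cv2.findContours(m,cv2.RETR_LIST,cv2.CHAIN_APPROX_NONE)
    cs=[k for k in cs if cv2.pointPolygonTest(k,(180,180),False)>=0 and cv2.contourArea(k)<100000]
    for k in cs:
        b=cv2.boxPoints(cv2.minAreaRect(k)); p=(b+.5)/8-.5+[x-22,y-22]
        w=onz('top',p,.028); print(T,w.mean(0).round(4),np.linalg.norm(w[1]-w[0]),np.linalg.norm(w[2]-w[1]),np.degrees(np.arctan2(*(w[1]-w[0])[[1,0]])))
a=cv2.resize(im[125:230,195:315],(480,420),interpolation=cv2.INTER_CUBIC)
b=cv2.resize(im[170:245,362:476],(798,525),interpolation=cv2.INTER_CUBIC)
cv2.imwrite('pics/a.png',a);cv2.imwrite('pics/b.png',b)
E
```

```text
(234, 149) [133 150 161] [130 140 147] [116 127 133]
(220, 206) [130 147 159] [139 148 156] [130 139 147]
(284, 201) [138 157 163] [130 142 149] [130 141 149]
144.0 [0.512  0.0145 0.028 ] 0.0547400527368588 0.05475067467393681 -77.23067496387668
144.0 [0.5115 0.0108 0.028 ] 0.07486000138174514 0.06745333143140625 -76.53720730643532
```

View pics/a.png

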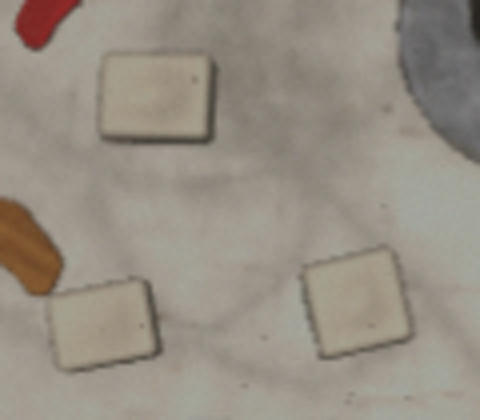

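View pics/b.png

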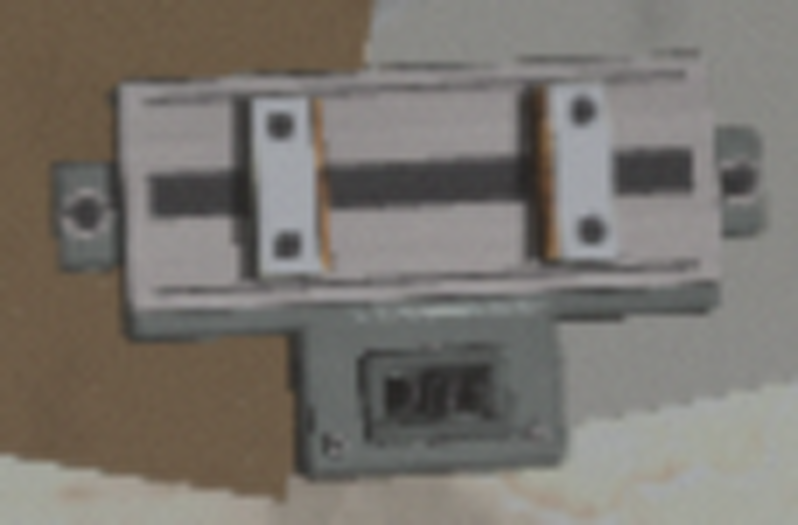

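Crop a shows the block at (284,201) in the top view as square (corners (303,268), (390,247), (413,335) and (320,357)). The ones at (234,149) and (220,206) are clearly oblong, so (284,201) is the one meant. Crop b shows the jaw bolts at (280,125), (287,244), (583,110) and (592,230), and the wheel in its cowl at about (440,395).

```bash
python3 - <<'E'
from h import *
def A(p): return (np.array(p,float)+.5)/4-.5+[195,125]
def B(p): return (np.array(p,float)+.5)/7-.5+[362,170]
for nm,p in dict(sq=[(303,268),(390,247),(413,335),(320,357)],deep=[(103,54),(213,57),(210,139),(101,137)],nar=[(50,298),(147,280),(158,352),(68,370)]).items():
    w=onz('top',A(p),.028 if nm!='deep' else .032)[:,:2]; e=np.roll(w,-1,0)-w
    print(nm,w.mean(0),np.linalg.norm(e,axis=1).round(4),np.degrees(np.arctan2(e[:,1],e[:,0])).round(1))
b=onz('top',B([(280,125),(287,244),(583,110),(592,230)]),.052)[:,:2]
print('bolts',b,b.mean(0)); d=(b[0]+b[1]-b[2]-b[3]); print('yaw y', np.degrees(np.arctan2(-d[0],d[1]))); 
for e in(b[0]-b[1],b[2]-b[3]): print('yaw x',np.degrees(np.arctan2(e[1],e[0])))
c=onz('top',B([(120,85),(705,55),(720,285),(135,308)]),.03)[:,:2];print('bed',c,c.mean(0),[np.degrees(np.arctan2(*v[::-1])) for v in(c[0]-c[3],c[1]-c[2])], np.degrees(np.arctan2(-(c[0]-c[1])[0],(c[0]-c[1])[1])))
cw=onz('top',B([(362,350),(507,350),(515,430),(368,440)]),.036)[:,:2];print('cowl',cw,cw.mean(0))
wt=onz('top',B([(441,395)]),.042);print('wheel',wt)
f=onz('top',B([(298,475),(566,462)]),.026)[:,:2];print('front',f)
yaw=np.radians(np.degrees(np.arctan2(-d[0],d[1]))); R=np.array([[np.cos(yaw),-np.sin(yaw)],[np.sin(yaw),np.cos(yaw)]])
print('wheel pred', b.mean(0)+R@[-.075,0])
im=eyes.read_camera('scene'); 
cv2.imwrite('pics/c.png',np.hstack([cv2.resize(im[225:305,320:420],(500,400),interpolation=cv2.INTER_CUBIC),cv2.resize(im[160:220,260:335],(300,240),interpolation=cv2.INTER_CUBIC)[np.clip(np.arange(400),0,239)]]))
E
```

```text
sq [0.51184648 0.0145412 ] [0.0555 0.0565 0.059  0.0562] [ -77.  -165.7  102.7   10.6]
deep [0.64115546 0.13880531] [0.0695 0.0518 0.0685 0.0526] [-92.5 178.2  88.1  -0.7]
nar [0.49902877 0.17077756] [0.0619 0.0454 0.0574 0.0464] [ -80.2 -171.1  100.7   14.5]
bolts [[ 0.53788616 -0.2741139 ]
 [ 0.49641589 -0.27563767]
 [ 0.54222675 -0.38114018]
 [ 0.50015389 -0.38310563]] [ 0.51917067 -0.32849935]
yaw y 2.1569353068258716
yaw x 2.104310082360562
yaw x 2.674645503348371
bed [[ 0.55480317 -0.22115674]
 [ 0.56391176 -0.4321296 ]
 [ 0.4814332  -0.43496041]
 [ 0.47571699 -0.22499288]] [ 0.51896628 -0.32830991] [np.float64(2.777000727190646), np.float64(1.965722980672218)] 2.4721672784008217
cowl [[ 0.45977638 -0.3041625 ]
 [ 0.45912704 -0.35579258]
 [ 0.43093516 -0.35798484]
 [ 0.42816114 -0.30562353]] [ 0.44449993 -0.33089086]
wheel [[ 0.44352581 -0.33057027  0.042     ]]
front [[ 0.41613128 -0.2823568 ]
 [ 0.41932676 -0.37854276]]
wheel pred [ 0.44422381 -0.3313221 ]
```

View pics/c.png

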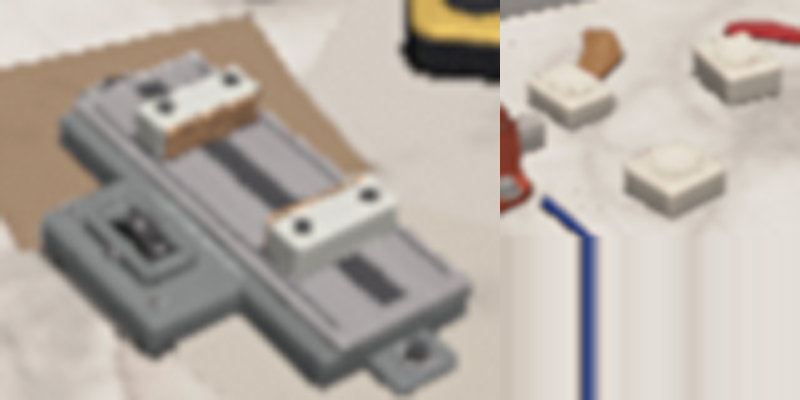

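The scene crop shows the bolts at (166,107), (232,77), (303,226) and (369,194), and the square mould in the right part with its top at about (627,175)-(725,178). I'll cross-check it against the top view.

```bash
python3 - <<'E'
from h import *
def C(p): return (np.array(p,float)+.5)/5-.5+[320,225]
def M(p): return (np.array(p,float)-[500,0]+.5)/4-.5+[260,160]
b=onz('scene',C([(232,77),(166,107),(369,194),(303,226)]),.052)[:,:2]; print(b,b.mean(0))
w=onz('scene',M([(627,176),(678,143),(726,178),(673,192)]),.028);print(w,w.mean(0))
# square predicted bottom corners
v=[]
th=np.radians(13)
for s,t in[(1,1),(1,-1),(-1,-1),(-1,1)]:
    v.append([.512+.03*(s*np.cos(th)-t*np.sin(th)),.0145+.03*(s*np.sin(th)+t*np.cos(th)),0])
p=(proj('scene',v)-[260,160])*4+[500,0];print('pred bottom',p.round(0))
R0=cv2.Rodrigues(monitor.read_state()['orientation'])[0];print(R0.round(3))
E
```

```text
[[ 0.54108905 -0.27126409]
 [ 0.4972905  -0.27468868]
 [ 0.54301133 -0.37920855]
 [ 0.50149484 -0.38149421]] [ 0.52072143 -0.32666388]
[[ 0.47249069  0.01785776  0.028     ]
 [ 0.52998428  0.04116378  0.028     ]
 [ 0.5366044  -0.02290979  0.028     ]
 [ 0.49204703 -0.01984035  0.028     ]] [0.5077816  0.00406785 0.028     ]
pred bottom [[676. 165.]
 [727. 194.]
 [670. 223.]
 [619. 192.]]
[[-0.931  0.366 -0.001]
 [ 0.366  0.931 -0.001]
 [ 0.    -0.001 -1.   ]]
```

Call:
arm_command(
  deltas=[
    [[1.6,-3.0,0,0,0,-4.65],[1.6,-3.0,0,0,0,-4.65],[1.6,-3.0,0,0,0,-4.65],[1.6,-3.0,0,0,0,-4.65],[1.6,-3.0,0,0,0,-4.65],[1.6,-3.0,0,0,0,-4.65],[1.6,-3.0,0,0,0,-4.65],[1.6,-3.0,0,0,0,-4.65],[1.6,-3.0,0,0,0,-4.65],[1.6,-3.0,0,0,0,-4.65],[1.6,-3.0,0,0,0,-4.65],[1.6,-3.0,0,0,0,-4.65]],
  ],
  gripper=1,
)

```text
t: 1.15
tool_pos: [0.4119, 0.1968, 0.2185]
orientation: [-1.966, -2.45, -0.0]
force: [0.5, -0.7, 0.6]
opening: 0.0929
gripper_force: 0.0
```

Call:
arm_command(
  deltas=[
    [[1.7,-3.0,0,0,0,0],[1.7,-3.0,0,0,0,0],[1.7,-3.0,0,0,0,0],[1.7,-3.0,0,0,0,0],[1.7,-3.0,0,0,0,0],[1.6,-3.4,0,0,0,0],[0,0,-3,0,0,0],[0,0,-3,0,0,0],[0,0,-3,0,0,0],[0,0,-3,0,0,0],[0,0,0,0,0,0],[0,0,0,0,0,0]],
  ],
)

```text
t: 2.15
tool_pos: [0.5107, 0.0145, 0.0971]
orientation: [-1.959, -2.451, 0.004]
force: [1.2, 0.7, 0.2]
opening: 0.0931
gripper_force: 0.0
```

```bash
cat > s.py <<'E'
from h import *
s=monitor.read_state(); R=cv2.Rodrigues(s['orientation'])[0]
print(s['t'],'tcp',s['tool_pos'].round(4),'ydir',np.degrees(np.arctan2(R[1,1],R[0,1])).round(2),'tilt',np.degrees(R[:2,2]).round(2),'F',s['force'].round(2),'open',round(s['opening'],4),s['gripper_force'],'q',s['q'].round(2))
E
python3 s.py; python3 - <<'E'
from h import *
cv2.imwrite('pics/d.png',np.hstack([cv2.resize(eyes.read_camera('top')[160:240,240:320],(400,400),interpolation=cv2.INTER_CUBIC),cv2.resize(eyes.read_camera('scene')[150:230,270:350],(400,400),interpolation=cv2.INTER_CUBIC)]))
E
```

```text
2.15 tcp [0.5107 0.0145 0.0971] ydir 12.72 tilt [-0.27  0.02] F [1.17 0.66 0.23] open 0.0931 0.0 q [-0.07 -0.01  1.86  0.    1.29 -0.29]
```

View pics/d.png

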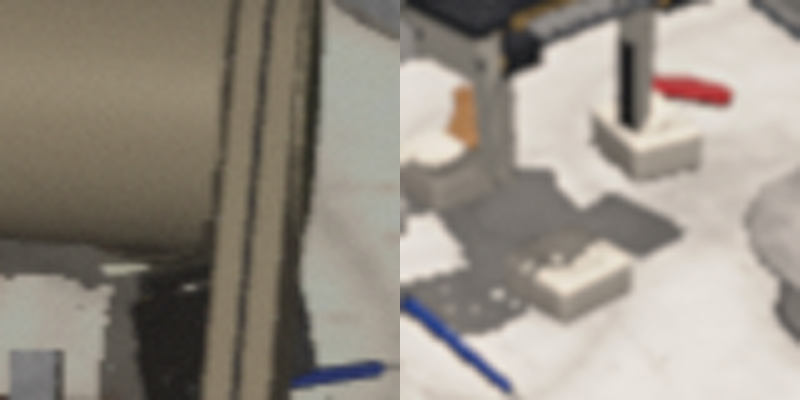

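The scene crop shows the mould at (580,275), lying below and between the fingers at (495,170) and (635,110). The arm hides it in the top view. I'll go down and grasp.

Call:
arm_command(
  deltas=[
    [[0.1,0,-2,0,0,0],[0,0,-2,0,0,0],[0,0,-2,0,0,0],[0,0,-1.5,0,0,0],[0,0,-1,0,0,0],[0,0,-0.5,0,0,0],[0,0,0,0,0,0]],
  ],
)

```text
t: 2.83
tool_pos: [0.5141, 0.0144, 0.0091]
orientation: [1.961, 2.454, 0.001]
force: [-0.4, 0.3, -0.0]
opening: 0.0928
gripper_force: 0.0
```

Call:
arm_command(
  deltas=[
    [[0,0,0,0,0,0],[0,0,0,0,0,0],[0,0,0,0,0,0],[0,0,0,0,0,0],[0,0,0,0,0,0],[0,0,0,0,0,0],[0,0,0,0,0,0],[0,0,0,0,0,0]],
  ],
  gripper=-1,
  squeeze=8,
)

```text
t: 3.5
tool_pos: [0.5138, 0.0143, 0.0089]
orientation: [1.961, 2.454, 0.0]
force: [-1.2, 0.7, 4.4]
opening: 0.0592
gripper_force: 8.0
```

```bash
python3 s.py
```

```text
3.5 tcp [0.5138 0.0143 0.0089] ydir 12.73 tilt [ 0.01 -0.  ] F [-1.21  0.65  4.42] open 0.0592 8.000204935669899 q [-0.07  0.11  1.91 -0.    1.12 -0.29]
```

Call:
arm_command(
  deltas=[
    [[0,0,1,0,0,0],[0,0,2,0,0,0],[0,0,3,0,0,0],[0,0,3,0,0,0],[0,0,2,0,0,0],[0,-0.6,1,0,0,0],[0,-1.5,0,0,0,0],[0,-2.1,0,0,0,0]],
  ],
)

```text
t: 4.17
tool_pos: [0.514, -0.0274, 0.1294]
orientation: [1.958, 2.455, 0.002]
force: [-0.7, -0.3, -1.6]
opening: 0.0588
gripper_force: 8.0
```

Call:
arm_command(
  deltas=[
    [[0.06,-2.6,0,0,0,-1.0],[0.06,-2.6,0,0,0,-1.0],[0.06,-2.6,0,0,0,-1.0],[0.06,-2.6,0,0,0,-1.0],[0.06,-2.6,0,0,0,-1.0],[0.06,-2.6,0,0,0,-1.0],[0.06,-2.6,0,0,0,-1.0],[0.06,-2.6,0,0,0,-1.0],[0.06,-2.6,0,0,0,-1.0],[0.06,-2.6,0,0,0,-1.0],[0,-2.4,0,0,0,-0.4],[0,-1.6,0,0,0,0]],
  ],
)

```text
t: 5.17
tool_pos: [0.5184, -0.33, 0.1276]
orientation: [-2.177, -2.263, 0.001]
force: [0.8, 0.1, -1.6]
opening: 0.0588
gripper_force: 8.0
```

Call:
arm_command(
  deltas=[
    [[0,0,-1.5,0,0,0],[0,0,-2,0,0,0],[0,0,0,0,0,0],[0,0,0,0,0,0]],
  ],
)

```text
t: 5.5
tool_pos: [0.5178, -0.3267, 0.0914]
orientation: [-2.173, -2.262, 0.001]
force: [0.1, -1.1, -0.8]
opening: 0.0589
gripper_force: 8.0
```

```bash
python3 s.py; python3 - <<'E'
from h import *
cv2.imwrite('pics/e.png',np.hstack([cv2.resize(eyes.read_camera('top')[160:240,380:460],(400,400),interpolation=cv2.INTER_CUBIC),cv2.resize(eyes.read_camera('scene')[200:300,320:420],(400,400),interpolation=cv2.INTER_CUBIC)]))
E
```

```text
5.5 tcp [ 0.5178 -0.3267  0.0914] ydir 2.31 tilt [-0.23  0.17] F [ 0.13 -1.12 -0.83] open 0.0589 7.999897599220276 q [-0.65  0.26  1.58 -0.    1.31 -0.69]
```

View pics/e.png

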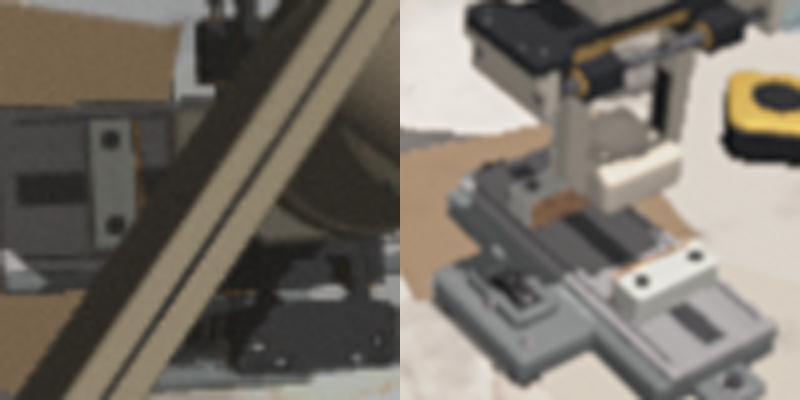

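The top view is mostly hidden by the arm. The scene crop shows the held mould above the gap between the jaws, with its right face's lower edge from (610,213) to (682,178). I'll check its lateral offset in the grip.

```bash
python3 - <<'E'
from h import *
p=np.array([(610,213),(682,178),(600,183),(680,145)],float); p=(p-[400,0]+.5)/4-.5+[320,200]
print(onz('scene',p[:2],.0825),onz('scene',p[2:],.1105))
a=np.radians(2.3); 
for z in(.0825,.1105): print((proj('scene',[[.518+s*.03*np.cos(a)+.03*np.sin(a),-.3267-.03,z] for s in(-1,1)])-[320,200])*4+[400,0])
E
```

```text
[[ 0.49834639 -0.35070772  0.0825    ]
 [ 0.55644465 -0.34579497  0.0825    ]] [[ 0.48723709 -0.35260979  0.1105    ]
 [ 0.55048575 -0.34710387  0.1105    ]]
[[602.16109567 222.0927337 ]
 [682.56472798 189.91346842]]
[[605.54734196 184.21542459]
 [687.07810874 152.55338691]]
```

Call:
arm_command(
  deltas=[
    [[0.2,-0.35,-1.0,0,0,0],[0,0,-1.0,0,0,0],[0,0,-0.8,0,0,0],[0,0,-0.7,0,0,0],[0,0,-0.5,0,0,0],[0,0,0,0,0,0],[0,0,0,0,0,0]],
  ],
)

```text
t: 6.18
tool_pos: [0.5213, -0.3308, 0.053]
orientation: [-2.175, -2.265, 0.0]
force: [0.4, 0.8, -0.9]
opening: 0.0591
gripper_force: 8.0
```

```bash
python3 s.py; python3 - <<'E'
from h import *
cv2.imwrite('pics/f.png',cv2.resize(eyes.read_camera('scene')[215:295,330:420],(720,640)[:1]+(600,),interpolation=cv2.INTER_CUBIC))
E
```

```text
6.1833 tcp [ 0.5213 -0.3308  0.053 ] ydir 2.33 tilt [-0.05  0.04] F [ 0.39  0.76 -0.87] open 0.0591 7.999882400035858 q [-0.65  0.31  1.59  0.    1.24 -0.69]
```

View pics/f.png

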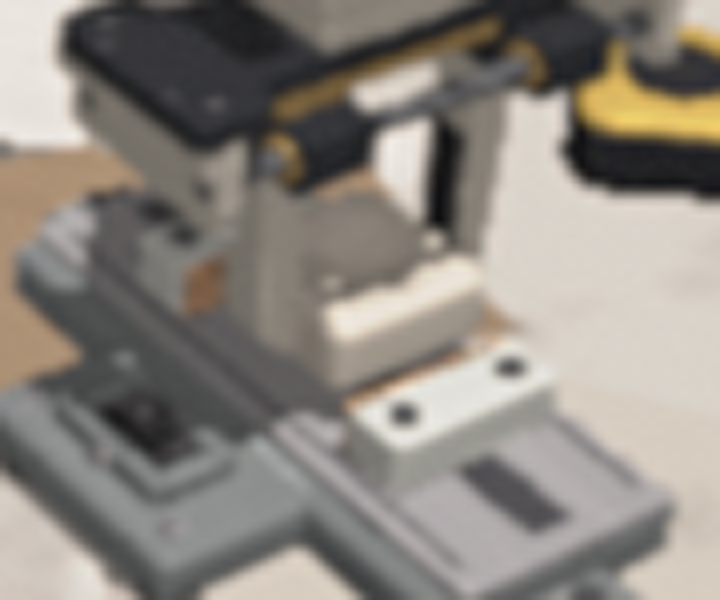

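In the crop the mould's top right edge runs (325,320)-(475,262), and the right jaw's bolts are at (403,413) and (512,367). I'll use them to check the side gap.

```bash
python3 - <<'E'
from h import *
g=lambda p:(np.array(p,float)+.5)/[8,7.5]-.5+[330,215]
b=onz('scene',g([(403,413),(512,367)]),.052)[:,:2]; m=onz('scene',g([(325,322),(475,264)]),.072)[:,:2]; l=onz('scene',g([(332,382),(480,318)]),.044)[:,:2]
print(b,m,l); n=np.array([-np.sin(np.radians(2.3)),np.cos(np.radians(2.3))])
print((m.mean(0)-b.mean(0))@n,(l.mean(0)-b.mean(0))@n)
E
```

```text
[[ 0.50132416 -0.3807176 ]
 [ 0.54311291 -0.37969029]] [[ 0.49244139 -0.35222629]
 [ 0.54928155 -0.35166585]] [[ 0.49825657 -0.35115863]
 [ 0.55713064 -0.34848841]]
0.02828957636530263 0.030136231932847056
```

Call:
arm_command(
  deltas=[
    [[0,-0.3,0,0,0,0],[0,0,-0.5,0,0,0],[0,0,-0.4,0,0,0],[0,0,-0.3,0,0,0],[0,0,-0.1,0,0,0],[0,0,0,0,0,0],[0,0,0,0,0,0],[0,0,0,0,0,0]],
  ],
)

```text
t: 6.9
tool_pos: [0.5217, -0.3342, 0.0408]
orientation: [2.176, 2.266, 0.0]
force: [0.4, 0.0, -1.1]
opening: 0.059
gripper_force: 8.0
```

```bash
python3 s.py
```

```text
6.9 tcp [ 0.5217 -0.3342  0.0408] ydir 2.33 tilt [ 0.01 -0.01] F [ 0.37  0.03 -1.05] open 0.059 7.999945431947708 q [-0.65  0.33  1.59  0.    1.22 -0.69]
```

Call:
arm_command(
  deltas=[
    [[-0.1,0,-0.1,0,0,0],[0,0,-0.06,0,0,0],[0,0,0,0,0,0],[0,0,0,0,0,0],[0,0,0,0,0,0]],
  ],
)

```text
t: 7.32
tool_pos: [0.5206, -0.3341, 0.0391]
orientation: [2.176, 2.266, -0.0]
force: [0.4, -0.6, -1.7]
opening: 0.0589
gripper_force: 8.0
```

```bash
python3 s.py
```

```text
7.3167 tcp [ 0.5206 -0.3341  0.0391] ydir 2.33 tilt [ 0. -0.] F [ 0.45 -0.61 -1.72] open 0.0589 7.999928891658783 q [-0.65  0.33  1.6  -0.    1.21 -0.69]
```

One more small step to contact, then I'll release to a moderate opening and rise.

Call:
arm_command(
  deltas=[
    [[0,0,-0.05,0,0,0],[0,0,-0.05,0,0,0],[0,0,0,0,0,0],[0,0,0,0,0,0]],
  ],
)

```text
t: 7.65
tool_pos: [0.5208, -0.3343, 0.039]
orientation: [2.175, 2.266, -0.0]
force: [-2.3, 1.7, 4.6]
opening: 0.059
gripper_force: 8.0
```

Call:
arm_command(
  deltas=[
    [[0,0,0,0,0,0],[0,0,0,0,0,0],[0,0,0,0,0,0],[0,0,0,0,0,0],[0,0,0,0,0,0]],
  ],
  gripper=0.6,
)

```text
t: 8.07
tool_pos: [0.5206, -0.3341, 0.0379]
orientation: [-2.176, -2.266, 0.0]
force: [-0.1, -0.0, -0.2]
opening: 0.0743
gripper_force: 0.0
```

Call:
arm_command(
  deltas=[
    [[0,0,0.5,0,0,0],[0,0,1,0,0,0],[0,0,2,0,0,0],[0,0,3,0,0,0],[0,0,2,0,0,0],[-2,0,1,0,0,0],[-3,0,0,0,0,0],[-2.5,0,0,0,0,0],[0,0,0,0,0,0],[0,0,0,0,0,0]],
  ],
)

```text
t: 8.9
tool_pos: [0.4451, -0.3345, 0.1343]
orientation: [2.177, 2.263, 0.0]
force: [0.6, -0.5, 0.4]
opening: 0.074
gripper_force: 0.0
```

```bash
python3 s.py;python3 - <<'E'
from h import *
cv2.imwrite('pics/g.png',np.hstack([cv2.resize(eyes.read_camera('top')[165:245,380:460],(400,400),interpolation=cv2.INTER_CUBIC),cv2.resize(eyes.read_camera('scene')[225:305,330:410],(400,400),interpolation=cv2.INTER_CUBIC)]))
E
```

```text
8.9 tcp [ 0.4451 -0.3345  0.1343] ydir 2.24 tilt [ 0.06 -0.05] F [ 0.59 -0.51  0.37] open 0.074 0.0 q [-0.74  0.07  1.71  0.    1.36 -0.78]
```

View pics/g.png

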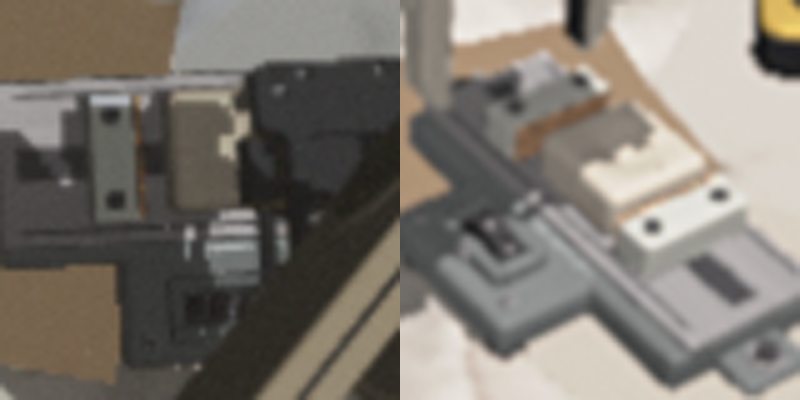

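The mould sits flat and square between the jaws (top crop (205,150), scene crop (625,160)), with clear gaps on both sides. Next I'll shut the fingers and approach the wheel.

Call:
arm_command(
  deltas=[
    [[-0.05,0.5,-1,0,0,0],[0,0.6,-1,0,0,0],[0,0,-1,0,0,0],[0,0,-1,0,0,0],[0,0,-1,0,0,0],[0,0,-1,0,0,0],[0,0,-1,0,0,0],[0,0,-0.7,0,0,0],[0,0,-0.5,0,0,0],[0,0,0,0,0,0],[0,0,0,0,0,0]],
  ],
  gripper=-1,
  squeeze=15,
)

```text
t: 9.92
tool_pos: [0.4451, -0.3232, 0.0509]
orientation: [-2.176, -2.266, 0.0]
force: [0.0, -0.4, 0.1]
opening: 0.006
gripper_force: 0.0
```

```bash
python3 s.py
```

```text
9.9167 tcp [ 0.4451 -0.3232  0.0509] ydir 2.31 tilt [-0.01  0.01] F [ 0.03 -0.38  0.12] open 0.006 0.0 q [-0.72  0.14  1.79  0.    1.21 -0.76]
```

Call:
arm_command(
  deltas=[
    [[-0.05,0,-0.3,0,0,0],[0,0,-0.3,0,0,0],[0,0,-0.1,0,0,0],[0,0,0,0,0,0],[0,0,0,0,0,0],[0,0,0,0,0,0]],
  ],
)

```text
t: 10.42
tool_pos: [0.4447, -0.3232, 0.0442]
orientation: [2.176, 2.266, -0.0]
force: [0.5, -0.4, 1.0]
opening: 0.0007
gripper_force: 0.0
```

Call:
arm_command(
  deltas=[
    [[0,0,-0.05,0,0,0],[0,0,-0.05,0,0,0],[0,0,0,0,0,0],[0,0,0,0,0,0]],
  ],
)

```text
t: 10.75
tool_pos: [0.4446, -0.3231, 0.043]
orientation: [-2.176, -2.266, 0.0]
force: [0.4, 0.7, -0.3]
opening: 0.0009
gripper_force: 0.0
```

```bash
python3 s.py
```

```text
10.75 tcp [ 0.4446 -0.3231  0.043 ] ydir 2.33 tilt [-0.  0.] F [ 0.37  0.7  -0.28] open 0.0009 0.0 q [-0.72  0.15  1.8  -0.    1.19 -0.76]
```

Call:
arm_command(
  deltas=[
    [[0,-0.1,-0.05,0,0,0],[0,0,-0.05,0,0,0],[0,0,0,0,0,0],[0,0,0,0,0,0]],
  ],
)

```text
t: 11.08
tool_pos: [0.4447, -0.3243, 0.0422]
orientation: [2.176, 2.266, -0.0]
force: [0.4, -0.2, 1.4]
opening: 0.0003
gripper_force: 0.4
```

Call:
arm_command(
  deltas=[
    [[0,0,-0.05,0,0,0],[0,0,0,0,0,0],[0,0,0,0,0,0]],
  ],
)

```text
t: 11.33
tool_pos: [0.4447, -0.3243, 0.0418]
orientation: [2.176, 2.266, -0.0]
force: [-1.0, 0.5, 3.7]
opening: 0.0004
gripper_force: 1.6
```

```bash
python3 s.py
```

```text
11.3333 tcp [ 0.4447 -0.3243  0.0418] ydir 2.33 tilt [ 0.01 -0.02] F [-0.96  0.46  3.73] open 0.0004 1.5765155665576458 q [-0.72  0.16  1.8  -0.    1.19 -0.76]
```

Call:
arm_command(
  deltas=[
    [[0,0,-0.06,0,0,0],[0,0,0,0,0,0],[0,0,0,0,0,0]],
  ],
)

```text
t: 11.58
tool_pos: [0.4448, -0.3244, 0.0414]
orientation: [2.175, 2.266, -0.0]
force: [-2.1, 0.8, 5.5]
opening: 0.0006
gripper_force: 3.0
```

```bash
python3 s.py
```

```text
11.5833 tcp [ 0.4448 -0.3244  0.0414] ydir 2.33 tilt [ 0.02 -0.03] F [-2.08  0.76  5.51] open 0.0006 3.03038427606225 q [-0.72  0.16  1.8  -0.    1.19 -0.76]
```

Call:
arm_command(
  deltas=[
    [[0,0,-0.1,0,0,0],[0,0,0,0,0,0],[0,0,0,0,0,0]],
  ],
)

```text
t: 11.83
tool_pos: [0.4449, -0.3246, 0.041]
orientation: [2.175, 2.265, -0.0]
force: [-3.5, 1.9, 10.2]
opening: 0.0005
gripper_force: 5.0
```

```bash
python3 s.py
```

```text
11.8333 tcp [ 0.4449 -0.3246  0.041 ] ydir 2.33 tilt [ 0.03 -0.05] F [-3.47  1.92 10.21] open 0.0005 5.002357363700867 q [-0.72  0.16  1.8  -0.    1.19 -0.76]
```

Call:
arm_command(
  deltas=[
    [[0.01,-0.15,0,0,0,0],[0,-0.15,0,0,0,0],[0.01,-0.15,0,0,0,0],[0,-0.15,0,0,0,0],[0,0,0,0,0,0]],
  ],
)

```text
t: 12.25
tool_pos: [0.4451, -0.3301, 0.0409]
orientation: [2.176, 2.266, 0.001]
force: [-2.7, 3.9, 10.8]
opening: 0.0006
gripper_force: 5.4
```

```bash
python3 s.py; cat > j.py <<'E'
from h import *
im=eyes.read_camera('scene')
# profile along jaw-slide line: right jaw outer top etc: cork-coloured pixels
h=cv2.cvtColor(im,cv2.COLOR_BGR2HSV); g=h[225:300,325:410]
m=((g[:,:,0]>5)&(g[:,:,0]<20)&(g[:,:,1]>90)).astype(np.uint8)
n,l,s,c=cv2.connectedComponentsWithStats(m)
for i in range(1,n):
    if s[i,4]>6: print(s[i],c[i].round(1)+[325,225])
cv2.imwrite('pics/j.png',im)
E
python3 j.py
```

```text
12.25 tcp [ 0.4451 -0.3301  0.0409] ydir 2.33 tilt [0.02 0.01] F [-2.72  3.85 10.79] open 0.0006 5.400388799607754 q [-0.73  0.17  1.79  0.    1.19 -0.77]
[19  2 30 15 90] [356.3 235.2]
[1 8 5 2 8] [328.  233.4]
[20 18  4  7 12] [346.9 245.3]
[33 20 14  6 24] [364.6 247.3]
```

Call:
arm_command(
  deltas=[
    [[0.01,-0.15,0,0,0,0],[0,-0.15,0,0,0,0],[0.01,-0.15,0,0,0,0],[0,-0.15,0,0,0,0],[0.01,-0.15,0,0,0,0],[0,0,0,0,0,0]],
  ],
)

```text
t: 12.8
tool_pos: [0.4454, -0.3376, 0.0409]
orientation: [2.176, 2.266, 0.001]
force: [-3.4, 3.8, 10.5]
opening: 0.0007
gripper_force: 5.4
```

Call:
arm_command(
  deltas=[
    [[0,0,0.7,0,0,0],[-0.02,0.6,0,0,0,0],[-0.03,0.8,0,0,0,0],[0,0,-0.4,0,0,0],[0,0,-0.15,0,0,0],[0,0,-0.15,0,0,0],[0,0,0,0,0,0],[0,0,0,0,0,0],[0,0,0,0,0,0]],
  ],
)

```text
t: 13.55
tool_pos: [0.4449, -0.3233, 0.0406]
orientation: [-2.175, -2.266, -0.001]
force: [-2.6, 5.5, 12.0]
opening: 0.0005
gripper_force: 6.0
```

```bash
python3 s.py; python3 j.py
```

```text
13.55 tcp [ 0.4449 -0.3233  0.0406] ydir 2.34 tilt [0.01 0.02] F [-2.58  5.47 11.97] open 0.0005 5.9806933254003525 q [-0.72  0.16  1.8   0.    1.19 -0.76]
[17  1 30 15 95] [355.2 233.5]
[ 0  6  4  3 11] [326.4 231.9]
[30 20 17 11 26] [361.6 249.7]
```

```bash
cat > j.py <<'E'
from h import *
im=eyes.read_camera('scene').astype(np.float32)
# right jaw's white top shifts: track by phase of template from before (scene0) around right jaw bolts
ref=cv2.imread('pics/scene0.png').astype(np.float32)
t=cv2.resize(ref[260:275,376:400],None,fx=4,fy=4,interpolation=cv2.INTER_CUBIC)
r=cv2.resize(im[245:285,355:415],None,fx=4,fy=4,interpolation=cv2.INTER_CUBIC)
m=cv2.matchTemplate(r,t,cv2.TM_CCOEFF_NORMED); _,v,_,p=cv2.minMaxLoc(m)
px=np.array(p)/4+[355,245]; c=np.array([[387.,265.5]])
a=onz('scene',c,.052);b=onz('scene',c+px-[376,260],.052)
print('score',round(v,3),'shift px',px-[376,260],'right jaw moved mm',((b-a)[0,:2]*1000).round(1))
E
python3 j.py
```

```text
score 0.768 shift px [-0.75 -0.5 ] right jaw moved mm [-0.4  2.3]
```

Call:
arm_command(
  deltas=[
    [[0.01,-0.15,0.03,0,0,0],[0,-0.15,0,0,0,0],[0.01,-0.15,0,0,0,0],[0,-0.15,0,0,0,0],[0.01,-0.15,0,0,0,0],[0,-0.15,0,0,0,0],[0.01,-0.15,0,0,0,0],[0,-0.15,0,0,0,0],[0.01,-0.15,0,0,0,0],[0,0,0,0,0,0]],
  ],
)

```text
t: 14.48
tool_pos: [0.4454, -0.3371, 0.0409]
orientation: [2.176, 2.266, 0.001]
force: [-1.3, 4.4, 10.6]
opening: 0.0001
gripper_force: 5.4
```

Call:
arm_command(
  deltas=[
    [[0,0,0.7,0,0,0],[-0.02,0.6,0,0,0,0],[-0.03,0.7,0,0,0,0],[0,0,-0.4,0,0,0],[0,0,-0.15,0,0,0],[0,0,-0.15,0,0,0],[0,0,0,0,0,0],[0,0,0,0,0,0],[0,0,0,0,0,0]],
  ],
)

```text
t: 15.23
tool_pos: [0.4447, -0.3238, 0.0408]
orientation: [-2.175, -2.266, -0.0]
force: [-3.7, 4.4, 11.8]
opening: 0.0002
gripper_force: 5.6
```

```bash
python3 s.py; python3 j.py
```

```text
15.2333 tcp [ 0.4447 -0.3238  0.0408] ydir 2.34 tilt [-0.01  0.03] F [-3.72  4.41 11.76] open 0.0002 5.595257766544819 q [-0.72  0.16  1.8   0.    1.19 -0.76]
score 0.696 shift px [-1.5  -1.25] right jaw moved mm [-0.2  5.4]
```

Call:
arm_command(
  deltas=[
    [[0.01,-0.15,0.02,0,0,0],[0,-0.15,0,0,0,0],[0.01,-0.15,0,0,0,0],[0,-0.15,0,0,0,0],[0.01,-0.15,0,0,0,0],[0,-0.15,0,0,0,0],[0,0,0,0,0,0]],
  ],
)

```text
t: 15.87
tool_pos: [0.4451, -0.3331, 0.041]
orientation: [-2.176, -2.266, -0.0]
force: [-2.7, 3.9, 10.8]
opening: 0.0007
gripper_force: 5.1
```

Call:
arm_command(
  deltas=[
    [[0,-0.1,0,0,0,0],[0.01,-0.1,0,0,0,0],[0,0,0,0,0,0]],
  ],
)

```text
t: 16.12
tool_pos: [0.4451, -0.335, 0.0409]
orientation: [-2.175, -2.266, -0.0]
force: [-2.9, 4.3, 10.1]
opening: 0.0006
gripper_force: 5.2
```

```bash
python3 s.py; python3 j.py
```

```text
16.1167 tcp [ 0.4451 -0.335   0.0409] ydir 2.34 tilt [-0.    0.02] F [-2.89  4.3  10.14] open 0.0006 5.1628404669463634 q [-0.74  0.17  1.78  0.    1.19 -0.78]
score 0.7 shift px [-2.25 -1.75] right jaw moved mm [-0.6  7.7]
```

Call:
arm_command(
  deltas=[
    [[0,-0.1,0,0,0,0],[0,-0.05,0,0,0,0],[0,0,0,0,0,0]],
  ],
)

```text
t: 16.42
tool_pos: [0.4452, -0.3364, 0.041]
orientation: [-2.176, -2.266, -0.001]
force: [-1.7, 4.6, 9.9]
opening: 0.0004
gripper_force: 5.1
```

Call:
arm_command(
  deltas=[
    [[0,0,0.7,0,0,0],[-0.02,0.5,0,0,0,0],[-0.03,0.7,0,0,0,0],[0,0,-0.4,0,0,0],[0,0,-0.15,0,0,0],[0,0,-0.15,0,0,0],[0,0,0,0,0,0],[0,0,0,0,0,0],[0,0,0,0,0,0]],
  ],
)

```text
t: 17.17
tool_pos: [0.4446, -0.3243, 0.0409]
orientation: [-2.175, -2.266, -0.0]
force: [-3.4, 4.7, 11.0]
opening: 0.0002
gripper_force: 5.2
```

Call:
arm_command(
  deltas=[
    [[0.01,-0.1,0.02,0,0,0],[0,-0.1,0,0,0,0],[0,0,0,0,0,0]],
  ],
)

```text
t: 17.42
tool_pos: [0.4446, -0.3258, 0.0409]
orientation: [-2.175, -2.265, -0.001]
force: [-2.7, 6.4, 10.9]
opening: 0.0006
gripper_force: 5.4
```

```bash
python3 s.py; python3 j.py
```

```text
17.4167 tcp [ 0.4446 -0.3258  0.0409] ydir 2.33 tilt [-0.02  0.1 ] F [-2.73  6.41 10.91] open 0.0006 5.420593041926622 q [-0.73  0.16  1.79  0.    1.19 -0.77]
score 0.699 shift px [-2.5 -2. ] right jaw moved mm [-0.6  8.7]
```

Call:
arm_command(
  deltas=[
    [[0,-0.05,0,0,0,0],[0,0,0,0,0,0],[0,0,0,0,0,0]],
  ],
)

```text
t: 17.72
tool_pos: [0.4446, -0.326, 0.0409]
orientation: [-2.174, -2.265, -0.002]
force: [-2.5, 7.9, 11.1]
opening: 0.0002
gripper_force: 5.6
```

```bash
python3 s.py
```

```text
17.7167 tcp [ 0.4446 -0.326   0.0409] ydir 2.34 tilt [-0.03  0.12] F [-2.45  7.87 11.11] open 0.0002 5.563196036964655 q [-0.73  0.16  1.79  0.    1.19 -0.77]
```

Call:
arm_command(
  deltas=[
    [[0,0,0,0,0,0]],
  ],
)

```text
t: 17.8
tool_pos: [0.4446, -0.326, 0.0408]
orientation: [-2.174, -2.265, -0.002]
force: [-2.5, 7.7, 11.1]
opening: 0.0006
gripper_force: 5.6
```

Call:
arm_command(
  deltas=[
    [[0,0,0,0,0,0]],
  ],
)

```text
t: 17.88
tool_pos: [0.4446, -0.326, 0.0408]
orientation: [-2.174, -2.265, -0.002]
force: [-1.9, 6.9, 11.1]
opening: 0.0006
gripper_force: 5.5
```

Call:
arm_command(
  deltas=[
    [[0,0,0,0,0,0]],
  ],
)

```text
t: 17.97
tool_pos: [0.4446, -0.326, 0.0409]
orientation: [-2.174, -2.265, -0.002]
force: [-2.3, 7.6, 11.6]
opening: 0.0004
gripper_force: 5.5
```

About 7.5 N along the rim with the wheel stalled. I'll confirm with one more press close to the wheel's top.

Call:
arm_command(
  deltas=[
    [[0,0,0.7,0,0,0],[0,-0.1,0,0,0,0],[0,0,-0.4,0,0,0],[0,0,-0.15,0,0,0],[0,0,-0.17,0,0,0],[0,0,0,0,0,0],[0,0,0,0,0,0],[0,0,0,0,0,0]],
  ],
)

```text
t: 18.63
tool_pos: [0.4448, -0.3287, 0.041]
orientation: [2.176, 2.265, -0.0]
force: [-2.8, 1.0, 9.3]
opening: 0.0002
gripper_force: 4.7
```

```bash
python3 s.py; python3 j.py
```

```text
18.6333 tcp [ 0.4448 -0.3287  0.041 ] ydir 2.32 tilt [ 0.02 -0.04] F [-2.79  0.99  9.29] open 0.0002 4.71468536183238 q [-0.73  0.16  1.79 -0.    1.19 -0.77]
score 0.699 shift px [-2.5 -2. ] right jaw moved mm [-0.6  8.7]
```

Call:
arm_command(
  deltas=[
    [[0,-0.08,0,0,0,0],[0,0,0,0,0,0],[0,0,0,0,0,0]],
  ],
)

```text
t: 18.93
tool_pos: [0.4448, -0.3289, 0.0409]
orientation: [-2.176, -2.266, -0.0]
force: [-2.3, 3.8, 10.2]
opening: 0.0005
gripper_force: 5.1
```

```bash
python3 s.py
```

```text
18.9333 tcp [ 0.4448 -0.3289  0.0409] ydir 2.32 tilt [0.01 0.01] F [-2.27  3.85 10.17] open 0.0005 5.111810155212879 q [-0.73  0.16  1.79  0.    1.19 -0.77]
```

Call:
arm_command(
  deltas=[
    [[0,-0.06,0,0,0,0],[0,0,0,0,0,0],[0,0,0,0,0,0]],
  ],
)

```text
t: 19.18
tool_pos: [0.4448, -0.3292, 0.0409]
orientation: [-2.176, -2.266, -0.001]
force: [-1.5, 5.1, 10.8]
opening: 0.0005
gripper_force: 5.4
```

Call:
arm_command(
  deltas=[
    [[0,-0.03,0,0,0,0],[0,0,0,0,0,0],[0,0,0,0,0,0]],
  ],
)

```text
t: 19.43
tool_pos: [0.4448, -0.3293, 0.0408]
orientation: [-2.175, -2.266, -0.001]
force: [-1.9, 5.6, 10.7]
opening: 0.0005
gripper_force: 5.5
```

```bash
python3 s.py
```

```text
19.4333 tcp [ 0.4448 -0.3293  0.0408] ydir 2.33 tilt [0.   0.06] F [-1.91  5.63 10.69] open 0.0005 5.536061804741621 q [-0.73  0.17  1.79  0.    1.19 -0.77]
```

Call:
arm_command(
  deltas=[
    [[0,-0.06,0,0,0,0],[0,0,0,0,0,0],[0,0,0,0,0,0]],
  ],
)

```text
t: 19.68
tool_pos: [0.4448, -0.3295, 0.0408]
orientation: [-2.175, -2.265, -0.002]
force: [-1.6, 7.0, 12.4]
opening: 0.0006
gripper_force: 5.8
```

Call:
arm_command(
  deltas=[
    [[0,0,0,0,0,0]],
  ],
)

```text
t: 19.77
tool_pos: [0.4448, -0.3295, 0.0408]
orientation: [-2.175, -2.265, -0.002]
force: [-1.2, 7.2, 11.4]
opening: 0.0003
gripper_force: 5.8
```

Call:
arm_command(
  deltas=[
    [[0,0,0,0,0,0]],
  ],
)

```text
t: 19.85
tool_pos: [0.4448, -0.3295, 0.0408]
orientation: [-2.175, -2.265, -0.002]
force: [-1.4, 7.4, 12.3]
opening: 0.0006
gripper_force: 5.8
```

Call:
arm_command(
  deltas=[
    [[0,-0.01,0,0,0,0],[0,0,0,0,0,0],[0,0,0,0,0,0]],
  ],
)

```text
t: 20.1
tool_pos: [0.4448, -0.3296, 0.0408]
orientation: [-2.175, -2.265, -0.002]
force: [-1.7, 8.3, 10.6]
opening: 0.0004
gripper_force: 5.8
```

Call:
arm_command(
  deltas=[
    [[0,0,0.7,0,0,0],[0,0,2,0,0,0],[0,0,3,0,0,0],[0,0,3,0,0,0],[0,3,3,0,0,0],[0,4,2,0,0,0],[0,4,0,0,0,0],[0,4,0,0,0,0],[0,4,0,0,0,0],[0,4,0,0,0,0],[0,2,0,0,0,0],[0,0,0,0,0,0]],
  ],
)

```text
t: 21.1
tool_pos: [0.4442, -0.0803, 0.175]
orientation: [-2.171, -2.269, -0.001]
force: [0.5, -0.5, -0.7]
opening: 0.0007
gripper_force: 0.0
```

```bash
python3 s.py;python3 j.py; python3 - <<'E'
from h import *
cv2.imwrite('pics/k.png',np.hstack([cv2.resize(eyes.read_camera('top')[165:245,380:460],(400,400),interpolation=cv2.INTER_CUBIC),cv2.resize(eyes.read_camera('scene')[225:305,330:410],(400,400),interpolation=cv2.INTER_CUBIC)]))
E
```

```text
21.1 tcp [ 0.4442 -0.0803  0.175 ] ydir 2.54 tilt [-0.03  0.07] F [ 0.5  -0.47 -0.71] open 0.0007 0.0 q [-0.29 -0.26  1.94  0.    1.46 -0.34]
score 0.699 shift px [-2.5 -2. ] right jaw moved mm [-0.6  8.7]
```

View pics/k.png

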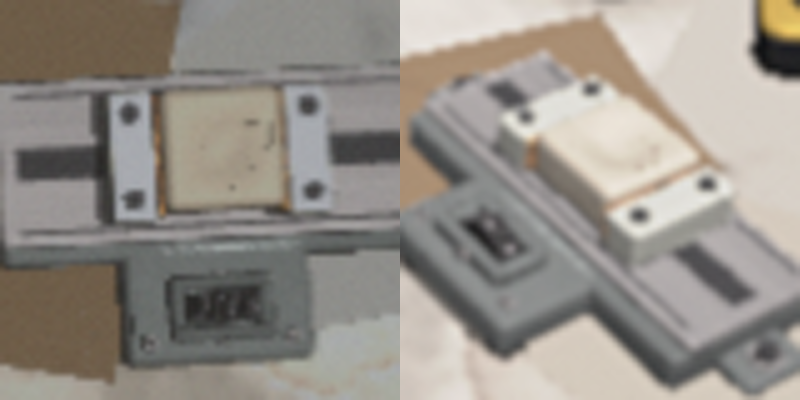

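The jaws are closed on the mould from both sides. It sits square and centred on the bed (top crop (225,148)), and the robot is clear. I'll hand the job in.

```bash
python3 -c "
from h import *
print(ticket.close_job())"
```

```text
the job is handed in; nothing more can be done
None
```

The square mould is flat and square on the vise bed, held by both jaws after a final wheel pull of about 7.5 N (one reading 8.3 N); the other two moulds were left alone, and the job was handed in at about 21 s.

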